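Snap the lid onto the silver box at the indexing table

TASK

Turn the rotary table counter-clockwise (seen from above) by its black post until the open silver box clicks into place at the brass pointer. Then take the loose lid from the cork pad, set it on the box's neck and press it straight down until it snaps over the catches, and keep pressing: finish with the lid fully home and the gripper still pressing it firmly down against the box (about 10 N), without letting up. Leave the other things on the bench where they are.

Things in the scene. Friction and masses are not known exactly. Their poses are not given: they have to be found in the camera images.
- fixture: green foot of the rotary table, 250 x 220 mm, fixed. Origin: on the bench, on the turning axis; its -x axis points to the brass pointer. Carries an aluminium disc 236 mm across, top 45 mm above the bench, six stations every 60 degrees at 75 mm radius: one with the open box, two with finished lidded boxes (60 mm across, 42 mm tall, fixed), three bare
- turntable (a joint): angle of the disc in rad, growing counter-clockwise from above, stops at -2.40 and +0.30. 0 = open box at the pointer, held there by a spring detent. Starts between -2.25 and -1.15, where it turns freely and stays where left; from -1.05 on it takes up to about 7 N at the post, counter-clockwise, to reach the detent's ridge at -0.52; past it the disc jumps to 0 by itself
- post_top (a point): top centre of the upright black turning post on the disc: 14 mm diameter, 50 mm tall above the disc, 98 mm from the turning axis, 90 degrees clockwise of the open box seen from above. The disc is clear for 65 degrees clockwise of the post, so push it from there
- pointer (a point): tip of the fixed brass pointer with a red point, 68 mm above the bench, 135 mm from the turning axis
- case: open silver box, fixed on the disc 75 mm from the turning axis. Origin: centre of its underside, on the disc's top. Body 60 mm across, 22 mm tall; above it a neck 41 mm in diameter up to 39 mm (top 3 mm taper to 36 mm). Four brass sprung catch balls, 30 mm above the origin, stand out of the neck to 24 mm from the axis
- case_top (a point): centre of the dark red top of the box's neck, 39 mm above case. The lid, level and centred within 2 mm, meets the catches with its origin 33 mm above case's; it needs 10 to 18 N until about 29 mm, then the force drops and it goes home: origin 22 to 24 mm above case's, its top resting on the neck with no pull of its own
- lid: loose round silver lid, 54 mm outer diameter, 19 mm tall, about 60 g, brass band at its lower edge, turquoise disc on its flat top. Origin: centre of its lower rim, z up. Hollow: 44 mm opening in the lowest 3 mm (snap lip), 49 mm above that, 16 mm deep. Can be gripped across its outside and pressed while gripped
- pad: cork pad the lid lies on, 84 mm across, 10 mm thick, fixed. Origin: centre of its underside
- dish: white ceramic dish, 86 mm across, 20 mm tall. Origin: on its underside. Bystander, loose
- tin: open pale-blue tin, 90 mm across, 85 mm tall. Origin: on its underside. Bystander, loose
- jar: amber glass jar, 72 mm across, 110 mm tall. Origin: on its underside. Bystander, loose
- blue_jar: dark blue jar, 60 mm across, 90 mm tall. Origin: on its underside. Bystander, loose
- hammer: hammer lying flat, handle towards its own -x. Origin: on its underside. Bystander, loose
- pliers: red-handled pliers lying flat, about 175 mm long. Origin: on its underside. Bystander, loose
- weight: brass weight, 40 mm across, 44 mm tall. Origin: on its underside. Bystander, loose

How it is judged (in metres and radians):
On the way, in this order (a step that is already met when the one before it is completed fails the run):
1. the open box stands at the pointer, clicked in and at rest (value of joint turntable between -0.12 and 0.12 rad and velocity of joint turntable between -0.1 and 0.1 rad/s), for 0.2 s.
2. the lid has snapped home on the open box, at the pointer (value of joint turntable between -0.12 and 0.12 rad and z of lid in the frame of case between 0.02 and 0.0255 m and horizontal distance between lid and case below 0.004 m and angle between the z axis of lid and the z axis of case, either way round below 0.08 rad and angle between lid's own z axis and vertical below 0.2 rad), for 0.1 s.
At the end, for the whole second after the job is handed in: table within 0.12 rad of the pointer position; lid snapped home on the open box (origin 20 to 25.5 mm above the box's, within 4 mm of its axis, 0.08 rad of level, right side up); fingers still pressing on it so that it bears on the box with more than 4 N (all of step 2 and contact force between lid and case above 4 N and contact force between the fingers and lid above 3 N); the arm keeps its last pose, push and grip.
It fails at once if one of the bystanders is moved by more than 40 mm (distance of any of dish, tin, jar, blue_jar, hammer, pliers, weight from where it was at the start of the episode above 0.04 m).
It also fails if it takes over 56 s, if anything falls off the work surface, if the arm or the gripper's body presses on something with over 40 N, if the wrist force passes 120 N, or if a joint passes its speed limit or range.

ROBOT

A 6-joint arm with a two-finger parallel gripper is mounted at the origin on the work surface. World frame = base frame: x ahead of the robot, y to its left, z up, the work surface at z = 0. Lengths are in m, angles in degrees, forces in N, time in s.
With the tool pointing down it reaches from about 0.25 to 0.725 m from the base axis. Payload 9.7 kg.
Tool frame: the origin (TCP) lies between the finger pads; the fingertips stand 25 mm ahead of it and the grasp point (between the pads) lies 6 mm ahead of it; z points along the fingers, y is the line along which they close (so a half turn about z gives the same grasp; the last joint's range is limited). The gripper opens to 85 mm and grips with 20 to 120 N. Pads are 22 mm wide; open, the fingers measure 114 mm over their backs; the gripper's body (76 mm by 85 mm) begins 54 mm behind the grasp point. The pads swing forward as they close: fully open they stand 13 mm farther back than shut.
Start: joints at [63.197, 4.979, 10.078, 95.1, 0, 90], TCP at [0.248, 0.491, 0.256] pointing down, gripper open.
Joint ranges: [-179.16, 179.16], [-48.56, 103.87], [-65.8, 70.77], [-126.05, 130.52], [-82.76, 87.17], [-180, 180]. Speed limits (degrees/s): [127.2, 127.2, 147.25, 180, 180, 180].

INTERFACE

Orientations are given as [roll, pitch, yaw] about the fixed x, y, z axes, in that order (R = Rz(yaw) Ry(pitch) Rx(roll)).
In Python, from workcell import bot gives the robot as it stands.
- The arm moves only by the shell command python3 drive.py [FORCE], which reads ROWS from standard input. ROWS is a JSON object whose key "rows" holds a list of rows, 1 to 5 of them, each of 5 numbers: dx, dy, dz in fractions of the full range, 1 being 0.2 m, then a turn about the tool's z in shares of 60 degrees (1.0 is 60 degrees), then the finger opening in m; each row is the pose to reach, as a shift and turn from the pose commanded when the command began, along the tool's axes at that moment; what a row does not reach only later rows make up. A row lasts 1/12 s, in which the tool goes at most 0.0417 m and 7.16 degrees, less where a joint would pass 70% of its speed; a pose out of reach is approached as far as the arm can. The fingers move at their own pace and stop on an object; FORCE is the grip in N (left out, the last holds). Time passes only in rows, so rows that do not move let the fingers close. It prints the time, the measured TCP pose, the force, the opening and the grip force at its end. No shift or turn number may pass 1 either way. Input that does not fit is refused with a message, and nothing moves.
- bot.get_obs(): the state, without advancing time (a new reading comes with each control period).
- bot.camera(name): name is "scene" or "top" or "wrist"; returns the picture (420x560x3 uint8, blue, green, red); there is no depth.
- bot.camera_info(name): a dict with "mtx" (3x3 intrinsics, pixels), "extrinsics" (4x4, takes a point from camera to world coordinates). Camera axes: x right, y down, z forward; pixel columns grow to the right and rows downward; lengths in m; the calibration is good to about 2 mm. A picture is of the moment at which its call begins: read the wrist's pose just before it. camera_info takes no time and is no camera call; for the wrist camera it gives the pose at the moment of the call.
- bot.job_done(): hands the job in; it is judged then, once.
The state is a dict: "time": time; "q": joint angles; "qd": joint speeds; "joint_efforts": joint torques, N m; "ee_pos": TCP position; "tcp_rot": TCP orientation; "wrist_force": force on the tool from outside, world axes, zero at the start; "torque": the same for the moment, N m; "opening": finger opening in m; "grasp_force": force on a finger pad.
Only numpy, scipy, OpenCV 4.12 (cv2) and the standard library are available. Lean on these libraries where they do the work, as an engineer would, in place of code of your own. Each camera call takes 0.05 s, during which the arm holds its last target. There are 200 camera calls.

## Working session

There is one attempt and no reset: what is moved stays moved. The work goes in short steps, Python scripts to look and compute and a shell command to move; the robot and the scene stay as the last step left them, time stands still between calls to the robot, and variables do not carry over. Pictures are saved under pics/ and viewed, at most 10 in all, crops included, and the job is handed in when it is done.

```bash
ls; mkdir -p pics
python3 - <<'E'
from workcell import bot
import cv2
for n in("top","scene"):
    cv2.imwrite(f"pics/{n}0.png",bot.camera(n)); c=bot.camera_info(n); print(n,c["mtx"].round(1).tolist(),c["extrinsics"].round(3).tolist())
print(bot.get_obs())
E
```

```text
drive.py
pics
workcell.py
top [[411.6, 0.0, 271.3], [0.0, 411.6, 216.2], [0.0, 0.0, 1.0]] [[-0.027, -0.983, 0.182, 0.446], [-1.0, 0.029, 0.01, 0.007], [-0.015, -0.182, -0.983, 1.081], [0.0, 0.0, 0.0, 1.0]]
scene [[415.1, 0.0, 284.3], [0.0, 415.1, 209.0], [0.0, 0.0, 1.0]] [[0.448, 0.591, -0.671, 1.311], [0.894, -0.298, 0.334, -0.34], [-0.002, -0.749, -0.662, 0.779], [0.0, 0.0, 0.0, 1.0]]
{'time': 0.1, 'q': array([ 6.31992273e+01,  5.00770293e+00,  1.00398001e+01,  9.50983769e+01,
       -1.20464753e-03,  9.00015902e+01]), 'qd': array([-0.01142399, -0.00869111,  0.14720387,  0.01109944, -0.01119169,
       -0.0309112 ]), 'joint_efforts': array([-4.06958998e-04, -5.21558475e+01,  4.65654123e+01,  1.60465355e-02,
       -5.50459765e-05,  1.41775754e-06]), 'ee_pos': array([0.24792048, 0.49077057, 0.25566352]), 'tcp_rot': array([-1.79933720e+02,  1.20648629e-03,  1.53197639e+02]), 'wrist_force': array([ 0.48277685, -0.02424741, -0.06059553]), 'torque': array([-0.00288588, -0.05302493, -0.00299693]), 'grasp_force': 0.0, 'opening': 0.08522927601956808}
```

View pics/top0.png

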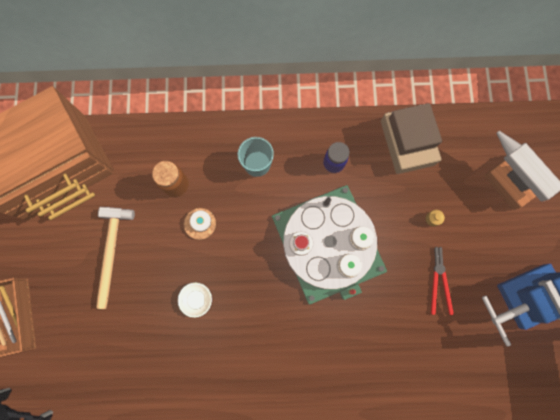

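View pics/scene0.png

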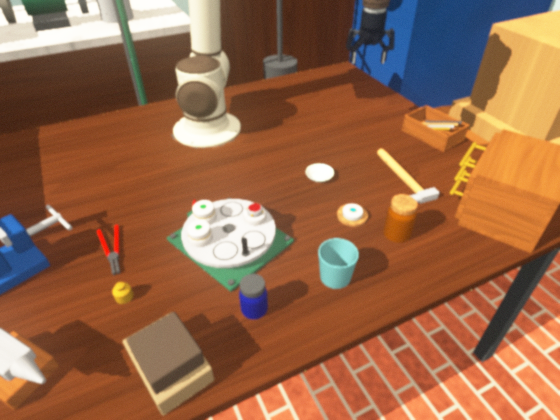

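Run:
```python
import cv2
a=cv2.imread("pics/top0.png")
cv2.imwrite("pics/c1.png",cv2.resize(a[175:310,170:400],None,fx=3.4,fy=3.4,interpolation=cv2.INTER_CUBIC))
```

```text
(no output)
```

View pics/c1.png

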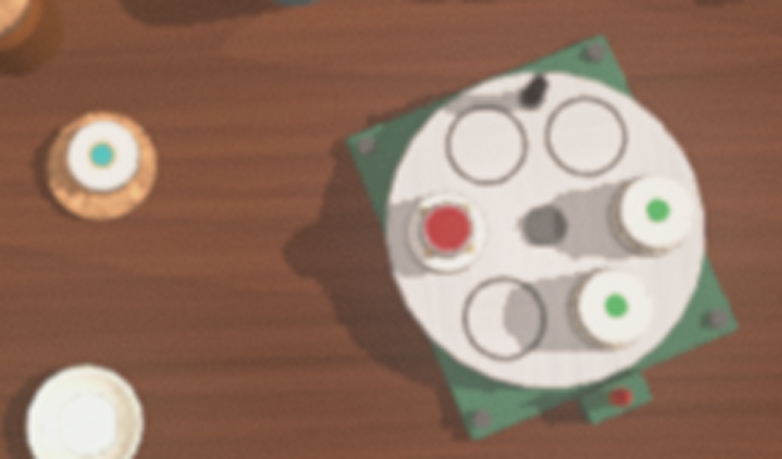

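```bash
cat > h.py <<'E'
from workcell import bot
import numpy as np
from scipy.spatial.transform import Rotation as R
def px(u,v,z,cam="top",c=None):
    c=c or bot.camera_info(cam); T=c["extrinsics"]
    d=T[:3,:3]@np.linalg.solve(c["mtx"],[u,v,1]); return T[:3,3]+d*(z-T[2,3])/d[2]
def tool(p):
    "offset to world point p in tool axes"
    o=bot.get_obs(); return R.from_euler("xyz",o["tcp_rot"],degrees=True).inv().apply(np.array(p)-o["ee_pos"])
E
python3 - <<'E'
from h import *
P={"disc":(546,229,.045),"hub":(546,227,.05),"box":(448,229,.084),"g1":(657,210,.087),"g2":(616,306,.087),"ptr":(620,397,.068),"lid":(101,154,.029),"posttop":(540,83,.095),"bluejar":(0,0,0)}
c=np.array([0,0,0])
W={k:px(170+u/3.4,175+v/3.4,z) for k,(u,v,z) in P.items()}
for k in W:
    d=W[k]-W["disc"]; print(k,W[k].round(4),np.hypot(*d[:2]).round(4),np.degrees(np.arctan2(d[1],d[0])).round(1))
print("bluejar",px(339,152,.09),"tin",px(256,150,.085),"dish",px(195,299,.02))
E
```

```text
disc [ 0.5663 -0.1302  0.045 ] 0.0 0.0
hub [ 0.5672 -0.1296  0.05  ] 0.0011 32.9
box [ 0.5638 -0.0551  0.084 ] 0.0752 91.9
g1 [ 0.5727 -0.2044  0.087 ] 0.0744 -85.0
g2 [ 0.5055 -0.171   0.087 ] 0.0732 -146.2
ptr [ 0.4423 -0.1732  0.068 ] 0.1312 -160.9
lid [0.6356 0.2043 0.029 ] 0.3416 78.3
posttop [ 0.6662 -0.1249  0.095 ] 0.1001 3.1
bluejar [0.7689 0.2917 0.    ] 0.468 64.3
bluejar [ 0.78862779 -0.15750026  0.09      ] tin [0.80245163 0.0514314  0.085     ] dish [0.43489495 0.21697622 0.02      ]
```

Run:
```python
from h import *
print(tool([.664,-.162,.256]), "jar",px(166,168,.11),"weight",px(436,216,.044))
```

```text
[-6.65722552e-01 -3.95025513e-01  1.34499334e-04] jar [0.75421467 0.27294955 0.11      ] weight [ 0.62608581 -0.40179267  0.044     ]
```

The rows are not in the units I measure in: shifts go in shares of 0.2 m and turns go in shares of 60 degrees. I convert before sending: -0.1665 m / 0.2 = -0.8325, -0.133 m / 0.2 = -0.665.

```bash
echo '{"rows": [[-0.165, -0.1, 0, 0, 0], [-0.335, -0.2, 0, 0, 0], [-0.5, -0.295, 0, 0, 0], [-0.665, -0.395, 0, 0, 0], [-0.8325, -0.495, 0, 0, 0]]}' | python3 drive.py 60
for i in 1 2; do echo '{"rows": [[-0.165, -0.1, 0, 0, 0], [-0.335, -0.2, 0, 0, 0], [-0.5, -0.295, 0, 0, 0], [-0.665, -0.395, 0, 0, 0], [-0.8325, -0.495, 0, 0, 0]]}' | python3 drive.py; done
echo '{"rows": [[-0.165, -0.1, 0, 0, 0], [-0.335, -0.2, 0, 0, 0], [-0.5, -0.295, 0, 0, 0], [-0.665, -0.395, 0, 0, 0], [-0.8325, -0.49, 0, 0, 0]]}' | python3 drive.py
for i in 1 2 3 4; do echo '{"rows": [[0, 0, 0, 0.1167, 0], [0, 0, 0, 0.2333, 0], [0, 0, 0, 0.35, 0], [0, 0, 0, 0.4667, 0], [0, 0, 0, 0.5833, 0]]}' | python3 drive.py; done
echo '{"rows": [[0, 0, 0, 0.0833, 0], [0, 0, 0, 0.1667, 0], [0, 0, 0, 0.1667, 0]]}' | python3 drive.py
python3 -c "
from h import *
print(tool([.664,-.162,.087]))"
```

```text
time: 0.52
ee_pos: [0.3524, 0.3259, 0.2559]
tcp_rot: [-180.0, -0.0, 153.2]
wrist_force: [0.2, -0.5, 0.8]
opening: 0.025
grasp_force: 0.0
time: 0.93
ee_pos: [0.4564, 0.1622, 0.2561]
tcp_rot: [-180.0, -0.0, 153.2]
wrist_force: [-0.1, 0.5, 0.6]
opening: 0.0001
grasp_force: 0.0
time: 1.35
ee_pos: [0.5605, -0.0013, 0.256]
tcp_rot: [-180.0, -0.0, 153.2]
wrist_force: [0.3, 0.6, -1.0]
opening: -0.0002
grasp_force: 0.0
time: 1.77
ee_pos: [0.6648, -0.1639, 0.2558]
tcp_rot: [-180.0, -0.0, 153.2]
wrist_force: [0.2, 1.2, 0.8]
opening: -0.0
grasp_force: 0.0
time: 2.18
ee_pos: [0.6643, -0.1621, 0.2554]
tcp_rot: [-179.9, -0.1, 117.8]
wrist_force: [0.2, -0.2, 0.2]
opening: 0.0001
grasp_force: 0.0
time: 2.6
ee_pos: [0.6643, -0.1619, 0.2557]
tcp_rot: [-179.9, -0.0, 82.9]
wrist_force: [-0.4, -0.9, 0.1]
opening: 0.0
grasp_force: 0.0
time: 3.02
ee_pos: [0.6643, -0.1619, 0.2557]
tcp_rot: [-179.9, 0.0, 47.9]
wrist_force: [-0.7, 0.2, -0.3]
opening: 0.0001
grasp_force: 0.0
time: 3.43
ee_pos: [0.6643, -0.1619, 0.2557]
tcp_rot: [-180.0, 0.0, 12.9]
wrist_force: [-0.6, 0.2, -0.4]
opening: 0.0004
grasp_force: 0.0
time: 3.68
ee_pos: [0.6643, -0.1619, 0.2557]
tcp_rot: [-180.0, 0.1, 3.0]
wrist_force: [0.3, -0.2, -0.3]
opening: -0.0001
grasp_force: 0.0
[-1.04402462e-04  8.34906205e-05  1.68680826e-01]
```

```bash
echo '{"rows": [[0, 0, 0.17, 0, 0], [0, 0, 0.34, 0, 0], [0, 0, 0.51, 0, 0], [0, 0, 0.68, 0, 0], [0, 0, 0.84, 0, 0]]}' | python3 drive.py
echo '{"rows": [[0, -0.02, 0, 0, 0], [0, -0.04, 0, 0, 0], [0, -0.06, 0, 0, 0], [0, -0.07, 0, 0, 0]]}' | python3 drive.py
for i in 1 2; do echo '{"rows": [[0.005, -0.026, 0, -0.05, 0], [0.0085, -0.052, 0, -0.1, 0], [0.011, -0.078, 0, -0.15, 0], [0.0115, -0.1045, 0, -0.2, 0], [0.011, -0.1305, 0, -0.25, 0]]}' | python3 drive.py; done
python3 - <<'E'
from h import *
import cv2
a=bot.camera("top")
cv2.imwrite("pics/c2.png",cv2.resize(a[175:310,170:400],None,fx=3.4,fy=3.4,interpolation=cv2.INTER_CUBIC))
E
```

```text
time: 4.1
ee_pos: [0.6637, -0.1618, 0.086]
tcp_rot: [-180.0, 0.1, 3.4]
wrist_force: [-0.4, 0.3, 0.4]
opening: 0.0001
grasp_force: 0.0
time: 4.43
ee_pos: [0.6648, -0.1475, 0.0914]
tcp_rot: [179.9, -0.2, 3.3]
wrist_force: [0.1, -0.6, -0.7]
opening: 0.0001
grasp_force: 0.0
time: 4.85
ee_pos: [0.6657, -0.1216, 0.0912]
tcp_rot: [179.9, -0.2, 18.4]
wrist_force: [-0.5, -0.1, -0.7]
opening: 0.0001
grasp_force: 0.5
time: 5.27
ee_pos: [0.6596, -0.096, 0.0912]
tcp_rot: [179.8, -0.2, 33.4]
wrist_force: [0.3, -0.2, -0.1]
opening: -0.0002
grasp_force: 0.5
```

View pics/c2.png

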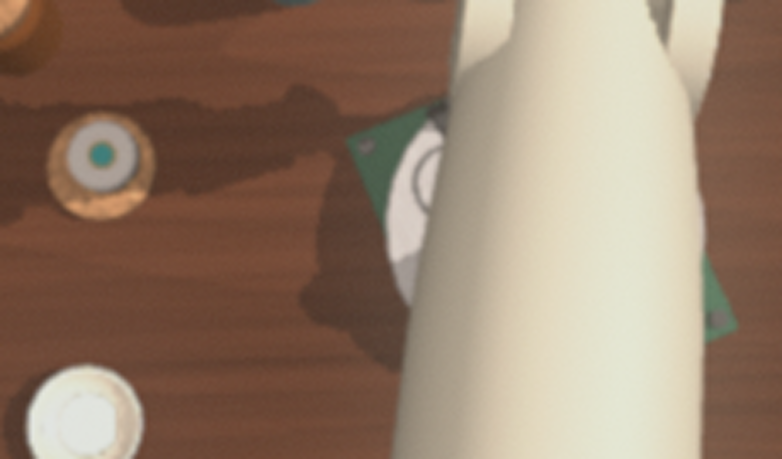

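The arm covers most of the disc; the black post shows at about (437,115) of the crop, so the table is following. I'll continue the push.

In the tool's units: -0.0261 m / 0.2 = -0.1305, -0.0209 m / 0.2 = -0.1045, -15 degrees / 60 = -0.25.

```bash
for i in 1 2 3; do echo '{"rows": [[0.005, -0.026, 0, -0.05, 0], [0.0085, -0.052, 0, -0.1, 0], [0.011, -0.078, 0, -0.15, 0], [0.0115, -0.1045, 0, -0.2, 0], [0.011, -0.1305, 0, -0.25, 0]]}' | python3 drive.py; done
echo '{"rows": [[0.005, -0.026, 0, -0.05, 0], [0.0085, -0.052, 0, -0.1, 0], [0.011, -0.078, 0, -0.15, 0]]}' | python3 drive.py
python3 - <<'E'
from h import *
import cv2
a=bot.camera("scene")
cv2.imwrite("pics/c3.png",cv2.resize(a[170:310,130:330],None,fx=3.5,fy=3.5,interpolation=cv2.INTER_CUBIC))
E
```

```text
time: 5.73
ee_pos: [0.6468, -0.0732, 0.0907]
tcp_rot: [179.8, -0.1, 48.3]
wrist_force: [0.4, 0.1, 0.3]
opening: -0.0
grasp_force: 0.5
time: 6.15
ee_pos: [0.6297, -0.0551, 0.0908]
tcp_rot: [179.7, -0.0, 63.3]
wrist_force: [4.4, -5.9, -2.2]
opening: 0.0001
grasp_force: 3.5
time: 6.57
ee_pos: [0.6069, -0.041, 0.0908]
tcp_rot: [179.7, 0.0, 78.3]
wrist_force: [1.5, -3.5, 0.3]
opening: -0.0001
grasp_force: 1.4
time: 6.82
ee_pos: [0.5916, -0.0351, 0.0906]
tcp_rot: [179.8, 0.0, 87.3]
wrist_force: [-0.0, -1.0, -0.6]
opening: -0.0001
grasp_force: 0.0
```

View pics/c3.png

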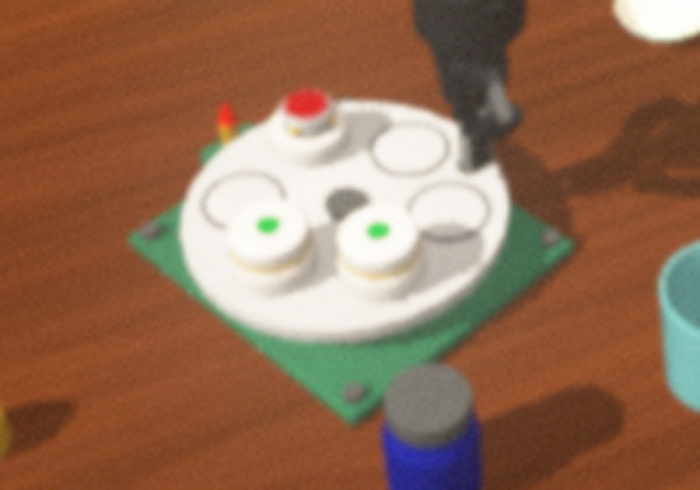

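Box red top at crop (306,103), pointer tip at (226,112): the table may still be swinging in. I'll measure the red spot repeatedly.

```bash
cat >> h.py <<'E'
import cv2
def red(cam="scene",n=1):
    a=bot.camera(cam); h=cv2.cvtColor(a,cv2.COLOR_BGR2HSV)
    m=cv2.inRange(h,(0,150,90),(6,255,255))|cv2.inRange(h,(172,150,90),(180,255,255))
    k,l,s,c=cv2.connectedComponentsWithStats(m); return [(s[i,4],c[i].round(1)) for i in range(1,k) if s[i,4]>8]
E
python3 - <<'E'
from h import *
C=np.array([.566,-.130])
for i in range(2):
  for s,c in red():
    if 150<c[0]<300 and 150<c[1]<300: d=px(*c,.084,"scene"); print(s,c,d.round(4),np.hypot(*(d[:2]-C)),np.degrees(np.arctan2(*(d[:2]-C)[::-1])))
E
```

```text
72 [215.8 199. ] [ 0.4913 -0.1304  0.084 ] 0.07467537286715364 -179.67508952974563
24 [194.2 202.2] [ 0.4784 -0.1845  0.084 ] 0.1031373980369728 -148.10143148225563
75 [214.1 199.5] [ 0.4913 -0.135   0.084 ] 0.07491574349806177 -176.13619679771625
25 [194.1 202.2] [ 0.4783 -0.1847  0.084 ] 0.10335772697097653 -148.02697535715322
```

In the tool's units: -0.13 m / 0.2 = -0.65, -0.07 m / 0.2 = -0.35.

```bash
echo '{"rows": [[0, 0.05, -0.175, 0, 0.085], [0, 0.05, -0.35, 0, 0.085], [0, 0.05, -0.525, 0, 0.085], [0, 0.05, -0.65, 0, 0.085]]}' | python3 drive.py
python3 - <<'E'
from h import *
C=np.array([.566,-.130])
for s,c in red():
    if 150<c[0]<300 and 150<c[1]<300: d=px(*c,.084,"scene"); print(s,c,d.round(4),np.hypot(*(d[:2]-C)),np.degrees(np.arctan2(*(d[:2]-C)[::-1])))
for cam in("top","scene"):
    a=bot.camera(cam);h=cv2.cvtColor(a,cv2.COLOR_BGR2HSV);m=cv2.inRange(h,(75,60,60),(105,255,255))
    k,l,s,c=cv2.connectedComponentsWithStats(m)
    for i in range(1,k):
        if 8<s[i,4]<120: print(cam,s[i,4],c[i].round(1),px(*c[i],.029,cam).round(4))
print(tool([.636,.204,.2]))
E
```

```text
time: 7.3
ee_pos: [0.6015, -0.0358, 0.2225]
tcp_rot: [179.8, 0.0, 87.1]
wrist_force: [0.2, 0.5, 0.8]
opening: 0.0481
grasp_force: 0.0
23 [194.3 202.2] [ 0.4786 -0.1843  0.084 ] 0.1029172443529861 -148.1762061635903
73 [207.4 202.8] [ 0.496  -0.1549  0.084 ] 0.07426089345971454 -160.44411859658456
top 26 [199.5 220. ] [0.6364 0.2048 0.029 ]
scene 16 [352.7 209.2] [0.6353 0.205  0.029 ]
[0.24120703 0.02155663 0.02162529]
```

In the tool's units: 0.2 m / 0.2 = 1, 0.16 m / 0.2 = 0.8.

```bash
echo '{"rows": [[0.2, 0.02, 0, 0, 0.085], [0.4, 0.04, 0, 0, 0.085], [0.6, 0.06, 0, 0, 0.085], [0.8, 0.08, 0, 0, 0.085], [1, 0.1, 0, 0, 0.085]]}' | python3 drive.py
echo '{"rows": [[0.15, 0.01, 0, 0, 0.085], [0.21, 0.01, 0.15, 0, 0.085], [0.21, 0.01, 0.3, 0, 0.085], [0.21, 0.01, 0.45, 0, 0.085], [0.21, 0.01, 0.45, 0, 0.085]]}' | python3 drive.py
python3 - <<'E'
from h import *
ci=bot.camera_info("wrist");a=bot.camera("wrist");cv2.imwrite("pics/w1.png",a)
h=cv2.cvtColor(a,cv2.COLOR_BGR2HSV);m=cv2.inRange(h,(75,60,60),(105,255,255))
k,l,s,c=cv2.connectedComponentsWithStats(m)
for i in range(1,k):
    if s[i,4]>30: print(s[i,4],c[i].round(1),px(*c[i],.029,c=ci).round(4))
print(tool([.636,.205,.037]))
E
```

```text
time: 7.87
ee_pos: [0.6304, 0.1649, 0.2172]
tcp_rot: [-179.9, 0.0, 87.1]
wrist_force: [-0.2, 0.3, -0.2]
opening: 0.0852
grasp_force: 0.0
time: 8.28
ee_pos: [0.6316, 0.2046, 0.1201]
tcp_rot: [-179.4, 0.2, 87.2]
wrist_force: [-0.0, -0.4, -1.5]
opening: 0.085
grasp_force: 0.0
634 [288.8 219.2] [0.6358 0.2033 0.029 ]
242 [488.2 415.3] [0.7731 0.0462 0.029 ]
[0.00090558 0.00407959 0.08695843]
```

View pics/w1.png

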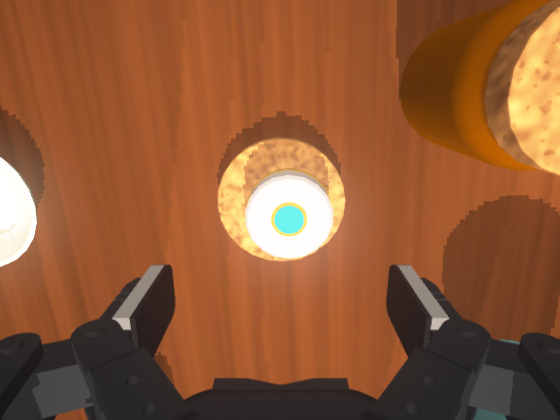

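In the tool's units: 0.075 m / 0.2 = 0.375, 0.004 m / 0.2 = 0.02.

```bash
echo '{"rows": [[0, 0.02, 0.1, 0, 0.085], [0, 0.02, 0.2, 0, 0.085], [0, 0.02, 0.3, 0, 0.085], [0, 0.02, 0.375, 0, 0.085], [0, 0.02, 0.375, 0, 0.085]]}' | python3 drive.py; echo '{"rows": [[0, 0, 0, 0, 0.085], [0, 0, 0, 0, 0.085]]}' | python3 drive.py
python3 -c "
from h import *
print(tool([.6358,.204,.037]))"
```

```text
time: 8.75
ee_pos: [0.6379, 0.2042, 0.0518]
tcp_rot: [-179.9, 0.1, 87.1]
wrist_force: [-0.2, -0.5, -0.3]
opening: 0.0848
grasp_force: 0.0
time: 8.92
ee_pos: [0.6395, 0.2049, 0.0558]
tcp_rot: [179.9, -0.1, 87.2]
wrist_force: [-0.3, 0.2, -0.4]
opening: 0.0851
grasp_force: 0.0
[-0.00110577 -0.00373405  0.01877948]
```

In the tool's units: 0.018 m / 0.2 = 0.09, 0.009 m / 0.2 = 0.045.

```bash
echo '{"rows": [[-0.005, -0.018, 0.045, 0, 0.085], [-0.005, -0.018, 0.09, 0, 0.085], [-0.005, -0.018, 0.09, 0, 0.085], [-0.005, -0.018, 0.09, 0, 0.085], [-0.005, -0.018, 0.09, 0, 0.085]]}' | python3 drive.py
python3 -c "
from h import *
print(tool([.6358,.204,.037]))"
```

```text
time: 9.33
ee_pos: [0.6348, 0.204, 0.0353]
tcp_rot: [-180.0, 0.0, 87.2]
wrist_force: [-0.1, -0.3, 1.3]
opening: 0.0848
grasp_force: 0.0
[ 7.59309495e-05  1.01211791e-03 -1.65469282e-03]
```

```bash
echo '{"rows": [[0, 0, 0, 0, 0.085], [0, 0, 0, 0, 0.085]]}' | python3 drive.py; echo '{"rows": [[0, 0, 0, 0, 0.06], [0, 0, 0, 0, 0.056], [0, 0, 0, 0, 0.045], [0, 0, 0, 0, 0.045], [0, 0, 0, 0, 0.045]]}' | python3 drive.py 100;  echo '{"rows": [[0, 0, 0, 0, 0.045], [0, 0, 0, 0, 0.045], [0, 0, 0, 0, 0.045]]}' | python3 drive.py
```

```text
time: 9.5
ee_pos: [0.635, 0.204, 0.0357]
tcp_rot: [180.0, -0.0, 87.2]
wrist_force: [0.1, 0.2, -0.1]
opening: 0.0851
grasp_force: 0.0
time: 9.92
ee_pos: [0.6353, 0.2041, 0.0364]
tcp_rot: [179.9, -0.0, 87.2]
wrist_force: [-0.5, -0.7, 6.9]
opening: 0.0509
grasp_force: 104.6
time: 10.17
ee_pos: [0.6353, 0.2041, 0.0364]
tcp_rot: [179.9, -0.0, 87.2]
wrist_force: [-0.8, -0.4, 6.6]
opening: 0.0511
grasp_force: 104.6
```

The tips press on the cork (6.9 N), so they sit level with the rim and would touch the box body. I'll regrip about 4 mm higher.

In the tool's units: -0.005 m / 0.2 = -0.025.

```bash
echo '{"rows": [[0, 0, 0, 0, 0.07], [0, 0, 0, 0, 0.07], [0, 0, -0.025, 0, 0.07], [0, 0, -0.025, 0, 0.07], [0, 0, -0.025, 0, 0.07]]}' | python3 drive.py; echo '{"rows": [[0, 0, 0, 0, 0.045], [0, 0, 0, 0, 0.045], [0, 0, 0, 0, 0.045], [0, 0, 0, 0, 0.045], [0, 0, 0, 0, 0.045]]}' | python3 drive.py 100; echo '{"rows": [[0, 0, 0, 0, 0.045], [0, 0, 0, 0, 0.045]]}' | python3 drive.py
```

```text
time: 10.58
ee_pos: [0.635, 0.204, 0.0406]
tcp_rot: [180.0, -0.0, 87.2]
wrist_force: [-0.5, -0.2, -0.6]
opening: 0.07
grasp_force: 0.0
time: 11.0
ee_pos: [0.6351, 0.2041, 0.0413]
tcp_rot: [179.9, -0.0, 87.2]
wrist_force: [-0.1, -0.7, 6.4]
opening: 0.0501
grasp_force: 104.2
time: 11.17
ee_pos: [0.6352, 0.2041, 0.0413]
tcp_rot: [179.9, -0.0, 87.2]
wrist_force: [-1.4, 0.4, 6.3]
opening: 0.0503
grasp_force: 104.2
```

In the tool's units: -0.12 m / 0.2 = -0.6, -0.1 m / 0.2 = -0.5.

```bash
echo '{"rows": [[0, 0, -0.1, 0, 0.045], [0, 0, -0.3, 0, 0.045], [0, 0, -0.5, 0, 0.045], [0, 0, -0.6, 0, 0.045], [0, 0, -0.6, 0, 0.045]]}' | python3 drive.py; echo '{"rows": [[0, 0, 0, 0, 0.045], [0, 0, 0, 0, 0.045]]}' | python3 drive.py
python3 - <<'E'
from h import *
o=bot.get_obs();ci=bot.camera_info("wrist");a=bot.camera("wrist");cv2.imwrite("pics/w2.png",a)
print(o["ee_pos"],o["tcp_rot"])
h=cv2.cvtColor(a,cv2.COLOR_BGR2HSV);m=cv2.inRange(h,(75,60,60),(105,255,255))
k,l,s,c=cv2.connectedComponentsWithStats(m)
for i in range(1,k):
    if s[i,4]>30: print(s[i,4],c[i].round(1),px(*c[i],o["ee_pos"][2]-.0413+.029,c=ci).round(4))
E
```

```text
time: 11.58
ee_pos: [0.6365, 0.2045, 0.1665]
tcp_rot: [179.6, -0.2, 87.2]
wrist_force: [1.0, -0.1, -0.5]
opening: 0.0504
grasp_force: 104.0
time: 11.75
ee_pos: [0.6345, 0.2039, 0.1589]
tcp_rot: [-179.9, 0.0, 87.2]
wrist_force: [-0.9, 0.4, -1.0]
opening: 0.0502
grasp_force: 104.0
[0.63446866 0.20385662 0.15891804] [-1.79912291e+02  3.14754398e-02  8.71961834e+01]
1410 [280.2 286.4] [0.6345 0.2032 0.1466]
1180 [517.7 342.9] [0.7326 0.1717 0.1466]
108 [482.5 385.3] [0.7203 0.1502 0.1466]
```

View pics/w2.png

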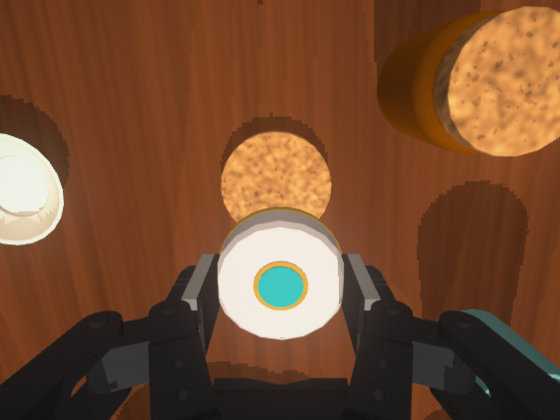

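In the tool's units: -0.16 m / 0.2 = -0.8, -0.133 m / 0.2 = -0.665.

```bash
for i in 1 2; do echo '{"rows": [[-0.15, -0.05, 0, 0, 0.045], [-0.33, -0.11, 0, 0, 0.045], [-0.5, -0.165, 0, 0, 0.045], [-0.665, -0.22, 0, 0, 0.045], [-0.8, -0.265, 0, 0, 0.045]]}' | python3 drive.py; done; echo '{"rows": [[-0.12, -0.04, 0, 0, 0.045], [-0.22, -0.07, 0, 0, 0.045], [-0.22, -0.07, 0, 0, 0.045], [-0.22, -0.07, 0, 0, 0.045], [-0.22, -0.07, 0, 0, 0.045]]}' | python3 drive.py
python3 - <<'E'
from h import *
o=bot.get_obs();ci=bot.camera_info("wrist");a=bot.camera("wrist");cv2.imwrite("pics/w3.png",a)
h=cv2.cvtColor(a,cv2.COLOR_BGR2HSV)
m=cv2.inRange(h,(0,130,60),(6,255,255))|cv2.inRange(h,(172,130,60),(180,255,255))
k,l,s,c=cv2.connectedComponentsWithStats(m)
for i in range(1,k):
    if s[i,4]>60: print(s[i],c[i].round(1),px(*c[i],.084,c=ci).round(4))
for cam in("scene","top"):
  for s,c in red(cam): print(cam,s,c,px(*c,.084,cam).round(4))
print(o["ee_pos"],tool([.496,-.1545,.16]))
E
```

```text
time: 12.22
ee_pos: [0.5722, 0.0448, 0.1584]
tcp_rot: [-179.8, 0.0, 87.2]
wrist_force: [0.2, 0.1, -0.4]
opening: 0.0501
grasp_force: 104.0
time: 12.63
ee_pos: [0.5115, -0.1122, 0.1587]
tcp_rot: [-179.9, -0.0, 87.2]
wrist_force: [0.4, -0.5, -0.9]
opening: 0.0503
grasp_force: 104.0
time: 13.05
ee_pos: [0.4969, -0.1533, 0.1592]
tcp_rot: [-179.9, -0.0, 87.2]
wrist_force: [0.7, 0.5, 0.1]
opening: 0.0503
grasp_force: 104.0
[194 237  20  23 312] [202.4 246.5] [ 0.4519 -0.1626  0.084 ]
scene 24 [194.3 202.2] [ 0.4786 -0.1843  0.084 ]
scene 73 [207.3 202.7] [ 0.4955 -0.155   0.084 ]
scene 173 [116.4 238.7] [ 0.5237 -0.3871  0.084 ]
scene 176 [102.7 241.6] [ 0.5191 -0.4172  0.084 ]
top 17 [451.1 310.9] [ 0.392  -0.3987  0.084 ]
[ 0.49687295 -0.15332744  0.15921563] [-0.00167237 -0.00125044 -0.00017298]
```

View pics/w3.png

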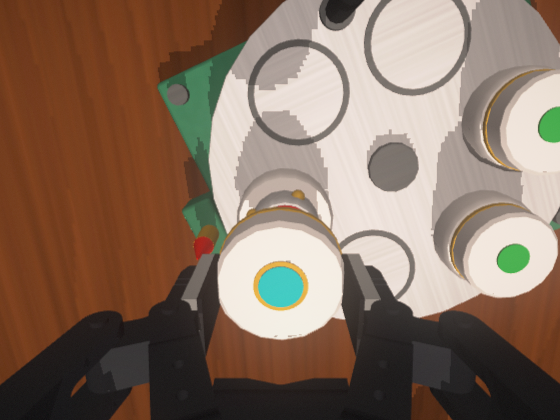

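Run:
```python
from h import *
ci=bot.camera_info("wrist");a=cv2.imread("pics/w3.png");h=cv2.cvtColor(a,cv2.COLOR_BGR2HSV)
T=np.linalg.inv(ci["extrinsics"])
def pr(p): q=ci["mtx"]@(T[:3,:3]@p+T[:3,3]); return (q[:2]/q[2]).round(1)
m=cv2.inRange(h,(50,150,80),(75,255,255));k,l,s,c=cv2.connectedComponentsWithStats(m)
for i in range(1,k):
    if s[i,4]>200: print(s[i],c[i],px(*c[i],.087,c=ci))
print("ptr",px(203,246,.068,c=ci),"hub",px(393,166,.047,c=ci), "ring",px(299,92,.045,c=ci))
b=np.array([.4955,-.155,.067]); print("body edges",pr(b+[.03,0,0]),pr(b-[.03,0,0]),pr(b+[0,.03,0]))
for ang in(-41,-161,139): print(ang,np.array([.5663,-.1302])+.075*np.array([np.cos(np.radians(ang)),np.sin(np.radians(ang))]))
```

```text
ptr [ 0.4486154  -0.16917599  0.068     ] hub [ 0.57051095 -0.12888583  0.047     ] ring [ 0.51221035 -0.08078841  0.045     ]
body edges [326.6 218.3] [228.3 222.8] [274.8 172.4]
-41 [ 0.62290322 -0.17940443]
-161 [ 0.49538611 -0.15461761]
139 [ 0.50969678 -0.08099557]
```

Run:
```python
from h import *
ci=bot.camera_info("wrist");cs=bot.camera_info("scene")
sc=bot.camera("scene")
def cen(a,lo,hi,mn,n,cc,z):
    h=cv2.cvtColor(a,cv2.COLOR_BGR2HSV);m=cv2.inRange(h,lo,hi);k,l,s,c=cv2.connectedComponentsWithStats(m)
    for i in range(1,k):
        if s[i,4]>mn: print(n,s[i],c[i].round(1),px(*c[i],z,c=cc).round(4))
w=cv2.imread("pics/w3.png");print(cv2.cvtColor(w,cv2.COLOR_BGR2HSV)[258,513])
cen(w,(45,120,60),(80,255,255),100,"wrist",ci,.087)
cen(sc,(45,120,60),(80,255,255),12,"scene",cs,.087)
cen(cv2.imread("pics/top0.png"),(45,110,60),(80,255,255),8,"top0",bot.camera_info("top"),.087)
cen(cv2.imread("pics/scene0.png"),(45,120,60),(80,255,255),12,"scene0",cs,.087)
cen(cv2.imread("pics/top0.png"),(0,150,90),(6,255,255),8,"top0red",bot.camera_info("top"),.084)
cen(cv2.imread("pics/scene0.png"),(0,150,90),(6,255,255),8,"sc0red",cs,.084)
```

```text
[ 62 143 178]
wrist [539 107  21  35 579] [550.6 125.5] [ 0.6378 -0.1029  0.087 ]
wrist [498 245  31  28 681] [513.  258.5] [ 0.6289 -0.1771  0.087 ]
top0 [361 235   4   4  11] [362.8 236.2] [ 0.5742 -0.2035  0.087 ]
top0 [349 263   4   4  11] [350.5 264.5] [ 0.5068 -0.1693  0.087 ]
top0red [296 237  11  10  86] [301.2 241.6] [ 0.5656 -0.0537  0.084 ]
top0red [430 272   9  43 248] [434.2 293.4] [ 0.4333 -0.3634  0.084 ]
top0red [441 272  13  44 251] [447.2 294. ] [ 0.4312 -0.3937  0.084 ]
sc0red [192 199   4   6  13] [193.4 201.4] [ 0.4744 -0.1854  0.084 ]
sc0red [249 203  11   8  66] [254.6 206.6] [ 0.5642 -0.0522  0.084 ]
sc0red [113 224   7  30 177] [116.3 238.5] [ 0.523  -0.3872  0.084 ]
sc0red [ 96 228  15  29 173] [102.7 241.6] [ 0.5191 -0.4172  0.084 ]
```

Estimates disagree by up to 5 mm, so I'll back off to let the wrist camera see the red neck top clear of the lid.

In the tool's units: -0.06 m / 0.2 = -0.3, -0.03 m / 0.2 = -0.15.

```bash
echo '{"rows": [[-0.15, 0, 0, 0, 0.045], [-0.3, 0, 0, 0, 0.045], [-0.3, 0, 0, 0, 0.045], [-0.3, 0, 0, 0, 0.045], [-0.3, 0, 0, 0, 0.045]]}' | python3 drive.py
python3 - <<'E'
from h import *
o=bot.get_obs();ci=bot.camera_info("wrist");a=bot.camera("wrist");cv2.imwrite("pics/w4.png",a)
print(o["ee_pos"])
h=cv2.cvtColor(a,cv2.COLOR_BGR2HSV)
m=cv2.inRange(h,(0,130,60),(6,255,255))|cv2.inRange(h,(172,130,60),(180,255,255))
k,l,s,c=cv2.connectedComponentsWithStats(m)
for i in range(1,k):
    if s[i,4]>60: print(s[i],c[i].round(1),px(*c[i],.084,c=ci).round(4))
m=cv2.inRange(h,(75,60,60),(105,255,255));k,l,s,c=cv2.connectedComponentsWithStats(m)
for i in range(1,k):
    if s[i,4]>300: print("lid",s[i],c[i].round(1),px(*c[i],o["ee_pos"][2]-.0123,c=ci).round(4))
m=cv2.inRange(h,(45,120,60),(80,255,255));k,l,s,c=cv2.connectedComponentsWithStats(m)
for i in range(1,k):
    if s[i,4]>100: print("green",s[i],c[i].round(1),px(*c[i],.087,c=ci).round(4))
E
```

```text
time: 13.67
ee_pos: [0.4943, -0.2132, 0.1601]
tcp_rot: [-180.0, -0.0, 87.2]
wrist_force: [0.3, 0.0, -1.6]
opening: 0.0506
grasp_force: 104.0
[ 0.49432354 -0.21318858  0.16013039]
[ 253   92   63   64 3145] [284.2 123.8] [ 0.4992 -0.1561  0.084 ]
[186 148  22  21 348] [196.6 157.9] [ 0.4518 -0.1716  0.084 ]
[209 374  38  13 151] [221.5 377.4] [ 0.4513 -0.3152  0.084 ]
[249 378  36   7 114] [269.4 380.9] [ 0.4821 -0.3195  0.084 ]
lid [ 258  267   45   40 1414] [280.2 286.5] [ 0.4943 -0.2138  0.1478]
green [165   4  26  25 165] [177.6  16. ] [ 0.4514 -0.1036  0.087 ]
green [516 137  34  33 876] [532.3 152.8] [ 0.628  -0.1771  0.087 ]
```

View pics/w4.png

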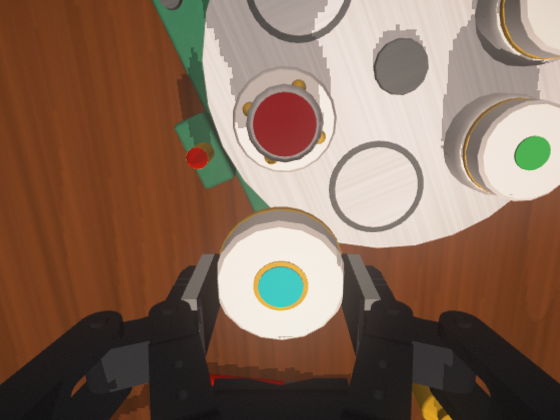

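```bash
python3 -c "
from h import *
print(tool([.4985,-.1546,.12]))"
```

```text
[0.05842296 0.00133372 0.04021554]
```

In the tool's units: 0.0585 m / 0.2 = 0.2925, 0.037 m / 0.2 = 0.185.

```bash
echo '{"rows": [[0.15, 0.0025, 0, 0, 0.045], [0.2925, 0.0065, 0, 0, 0.045], [0.2925, 0.0065, 0.06, 0, 0.045], [0.2925, 0.0065, 0.125, 0, 0.045], [0.2925, 0.0065, 0.185, 0, 0.045]]}' | python3 drive.py;echo '{"rows": [[0, 0, 0, 0, 0.045], [0, 0, 0, 0, 0.045], [0, 0, 0, 0, 0.045]]}' | python3 drive.py
python3 -c "
from h import *
print(tool([.4985,-.1546,.11]))"
```

```text
time: 14.13
ee_pos: [0.4986, -0.1541, 0.1227]
tcp_rot: [180.0, 0.0, 87.3]
wrist_force: [-0.4, 0.5, -0.8]
opening: 0.0504
grasp_force: 104.0
time: 14.38
ee_pos: [0.4985, -0.1554, 0.1237]
tcp_rot: [180.0, 0.0, 87.2]
wrist_force: [-0.3, 0.5, 0.1]
opening: 0.0503
grasp_force: 104.0
[ 7.94605707e-04 -3.37730046e-05  1.37086395e-02]
```

Now lower in small steps, watching the force.

In the tool's units: 0.008 m / 0.2 = 0.04, 0.006 m / 0.2 = 0.03.

```bash
echo '{"rows": [[0.004, 0, 0.015, 0, 0.045], [0.004, 0, 0.03, 0, 0.045], [0.004, 0, 0.04, 0, 0.045], [0.004, 0, 0.04, 0, 0.045]]}' | python3 drive.py;echo '{"rows": [[0, 0, 0.005, 0, 0.045], [0, 0, 0.01, 0, 0.045], [0, 0, 0.015, 0, 0.045], [0, 0, 0.015, 0, 0.045]]}' | python3 drive.py; echo '{"rows": [[0, 0, 0.005, 0, 0.045], [0, 0, 0.01, 0, 0.045], [0, 0, 0.01, 0, 0.045], [0, 0, 0.01, 0, 0.045]]}' | python3 drive.py
```

```text
time: 14.72
ee_pos: [0.4983, -0.1546, 0.1149]
tcp_rot: [-180.0, -0.0, 87.2]
wrist_force: [0.8, 1.0, -0.3]
opening: 0.05
grasp_force: 104.0
time: 15.05
ee_pos: [0.4984, -0.1545, 0.1121]
tcp_rot: [-180.0, 0.0, 87.2]
wrist_force: [1.0, -1.2, -0.2]
opening: 0.0503
grasp_force: 104.0
time: 15.38
ee_pos: [0.4985, -0.1546, 0.1103]
tcp_rot: [180.0, 0.0, 87.2]
wrist_force: [1.3, -0.6, -0.4]
opening: 0.0505
grasp_force: 103.9
```

In the tool's units: 0.002 m / 0.2 = 0.01, 0.001 m / 0.2 = 0.005.

```bash
for i in 1 2; do echo '{"rows": [[0, 0, 0.005, 0, 0.045], [0, 0, 0.01, 0, 0.045], [0, 0, 0.01, 0, 0.045], [0, 0, 0.01, 0, 0.045]]}' | python3 drive.py; done
```

```text
time: 15.72
ee_pos: [0.4988, -0.1548, 0.1088]
tcp_rot: [179.9, 0.0, 87.2]
wrist_force: [0.8, -3.0, 4.5]
opening: 0.0502
grasp_force: 104.6
time: 16.05
ee_pos: [0.4991, -0.1548, 0.1078]
tcp_rot: [179.9, 0.1, 87.2]
wrist_force: [-0.3, -1.2, 11.3]
opening: 0.05
grasp_force: 105.3
```

In the tool's units: 0.0015 m / 0.2 = 0.0075, 0.001 m / 0.2 = 0.005.

```bash
for i in 1 2 3; do echo '{"rows": [[0, 0, 0.005, 0, 0.045], [0, 0, 0.0075, 0, 0.045], [0, 0, 0.0075, 0, 0.045], [0, 0, 0.0075, 0, 0.045]]}' | python3 drive.py; done
```

```text
time: 16.38
ee_pos: [0.4993, -0.155, 0.1068]
tcp_rot: [179.8, 0.1, 87.2]
wrist_force: [-1.5, -2.0, 14.6]
opening: 0.0505
grasp_force: 105.7
time: 16.72
ee_pos: [0.4984, -0.1546, 0.1022]
tcp_rot: [-180.0, 0.0, 87.2]
wrist_force: [6.8, -5.1, -12.1]
opening: 0.0502
grasp_force: 105.5
time: 17.05
ee_pos: [0.4981, -0.1546, 0.1006]
tcp_rot: [-179.9, -0.0, 87.2]
wrist_force: [5.0, -4.0, -7.4]
opening: 0.0503
grasp_force: 106.0
```

In the tool's units: 0.0015 m / 0.2 = 0.0075, 0.001 m / 0.2 = 0.005.

```bash
echo '{"rows": [[0, 0, 0.005, 0, 0.045], [0, 0, 0.0075, 0, 0.045], [0, 0, 0.0075, 0, 0.045]]}' | python3 drive.py;echo '{"rows": [[0, 0, 0.0025, 0, 0.045], [0, 0, 0.005, 0, 0.045], [0, 0, 0.005, 0, 0.045]]}' | python3 drive.py
```

```text
time: 17.3
ee_pos: [0.4983, -0.1545, 0.1]
tcp_rot: [-180.0, -0.0, 87.2]
wrist_force: [2.1, -3.0, -3.1]
opening: 0.0502
grasp_force: 106.6
time: 17.55
ee_pos: [0.4984, -0.1544, 0.0994]
tcp_rot: [180.0, -0.0, 87.2]
wrist_force: [1.5, -1.7, -1.8]
opening: 0.0501
grasp_force: 106.8
```

The rows are not in the units I measure in: shifts go in shares of 0.2 m and turns go in shares of 60 degrees. I convert before sending: 0.001 m / 0.2 = 0.005, 0.0005 m / 0.2 = 0.0025.

```bash
for i in 1 2; do echo '{"rows": [[0, 0, 0.0025, 0, 0.045], [0, 0, 0.005, 0, 0.045], [0, 0, 0.005, 0, 0.045]]}' | python3 drive.py; done
```

```text
time: 17.8
ee_pos: [0.4985, -0.1545, 0.0992]
tcp_rot: [180.0, 0.0, 87.2]
wrist_force: [-0.9, -0.8, 6.3]
opening: 0.0501
grasp_force: 107.7
time: 18.05
ee_pos: [0.4986, -0.1546, 0.0992]
tcp_rot: [179.9, 0.0, 87.2]
wrist_force: [-5.0, 0.3, 13.5]
opening: 0.0502
grasp_force: 108.5
```

```bash
echo '{"rows": [[0, 0, 0, 0, 0.045], [0, 0, 0, 0, 0.045], [0, 0, 0, 0, 0.045]]}' | python3 drive.py
python3 - <<'E'
from h import *
a=bot.camera("scene")
cv2.imwrite("pics/s9.png",cv2.resize(a[150:260,140:300],None,fx=5,fy=5,interpolation=cv2.INTER_CUBIC))
o=bot.get_obs();print(o["wrist_force"],o["ee_pos"])
E
```

```text
time: 18.3
ee_pos: [0.4986, -0.1546, 0.0992]
tcp_rot: [179.9, 0.0, 87.2]
wrist_force: [-3.6, -1.0, 13.8]
opening: 0.0501
grasp_force: 108.5
[-3.88765991 -0.82627997 13.94163728] [ 0.49854859 -0.15457559  0.09918294]
```

View pics/s9.png

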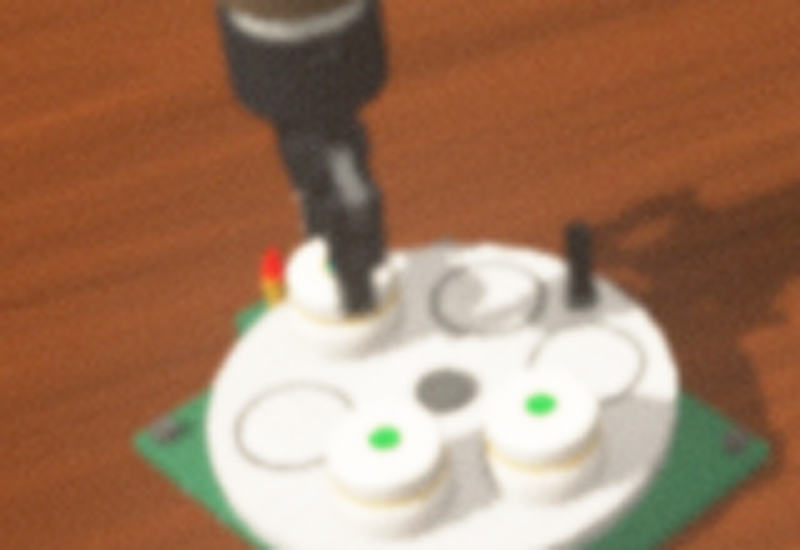

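The picture shows the lid at about (340,285), flush like the finished boxes and beside the pointer (272,265). The pressing force is steady at about 14 N, so I'm handing the job in.

```bash
python3 -c "
from workcell import bot
print(bot.job_done())"
```

```text
the job is handed in; nothing more can be done
None
```

The job is handed in at about 18 s: the table is clicked in at the pointer, the lid has snapped home on the box, and the gripper is still pressing it down at about 14 N; the judged result was not shown.

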